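# Set the drag pointer of a sprung tension gauge to the target band

### The job

Set the bench tension gauge: first push its red drag pointer all the way back to zero, then draw the orange pull plate out against the spring until the plate has carried the pointer's needle onto the green band. Ease the slide gently all the way home without letting it snap back, so that the needle is left standing on the green band, and leave the other things on the worktop where they are.

Things in the scene. Friction and masses are not known exactly. Their poses are not given: they have to be found in the camera images.
- gauge: Bench spring tension gauge, screwed down: steel foot plate 220x84x8 mm, blue housing 172 long x 54 wide, top at z = 40 mm. Origin: on the worktop under the housing's middle; z up. Its +x is the pull direction (roughly world -y, the robot's right, within 0.35 rad). A white scale strip, ticks every 10 mm, runs on the housing's top along its -y edge (nearer the robot).
- slide (a joint): How far the sprung slide is drawn out along the gauge's +x, m: 0 = home, 0.110 = end stop. It is a flat steel blade, 20 mm wide, top at z = 27 mm, that ends in the orange pull plate. A spring always pulls it home, with 2 N at 0 plus 1 N per 10 mm; let go, it snaps home.
- pull_plate (a point): Middle of the top edge of the orange upright pull plate's inner face (towards the housing); moves with the slide. Plate: across the pull direction, 8 mm thick, 70 wide, z = 8 to 64 mm. At home its inner face is 170 mm along gauge +x from the origin, leaving 79 mm free between it and the housing's end, over the blade: shut fingers lowered there can hook the plate.
- pointer (a joint): Reading of the red drag pointer on the housing, m along gauge +x: 0 = zero stop, 0.112 = far stop. Starts at an old reading beyond the green band. Not sprung: 1 N of friction keeps it where it is left. The slide's tongue behind it carries it outward (reading = slide minus 1 mm) and leaves it at the farthest pull. Push its tab from the pull plate's side to zero it.
- pointer_tab_top (a point): Middle of the top of the pointer's red tab: tab 10 mm along the gauge's x, 24 mm across, standing from z = 41 to 69 mm on the centre line of the housing; moves with the pointer. At zero it is 60 mm behind the gauge's origin (gauge x = -60 mm).
- needle (a point): End of the pointer's thin red needle (3 mm wide), over the scale strip, 22 mm to the gauge's -y side of the tab's centre, z = 45 mm; same gauge x as the tab.
- band: Green target band: a clip fixed on the scale edge of the housing, 14 mm long along the gauge's x, 2 mm thick on top, lying under the needle's path. Origin: middle of the band along the gauge's x; its axes are parallel to the gauge's. It stands where the pointer reads between 0.040 and 0.070.
- mouse: Black computer mouse 115 x 62 x 37 mm, loose bystander; origin at the centre of its underside.
- jar: Blue sample jar with white lid, 48 mm wide, 66 mm tall, loose bystander; origin at the centre of its underside.
- tape_measure: Blue tape measure 36 x 74 x 63 mm, loose bystander; origin at the centre of its underside.
- labels: White roll of labels, 69 mm wide, 50 mm tall, loose bystander; origin at the centre of its underside.
- serial_plug: Grey cable plug 34 x 82 x 16 mm, loose bystander; origin at the centre of its underside.
- driver_face (a point): Middle of the outward face of the small steel tongue on the slide that drives the pointer, z = 46 mm, on the housing's centre line; it touches the tab when 5 mm behind the needle along the gauge's x. Moves with the slide; at home it is at gauge x = -66 mm.

How it is judged:
On the way, in this order (a step that is already met when the one before it is completed fails the run):
1. the red drag pointer has been pushed back to zero (within 6 mm) with the slide at home (value of joint each of pointer, slide below 0.006 m), for 0.2 s.
2. the needle stands within the green band (7 mm either side of its middle), carried there by the slide, which is drawn out behind the pointer (x of needle in the frame of band between -0.007 and 0.007 m and x of driver_face in the frame of needle above -0.011 m), for 0.2 s.
At the end, for the whole second after the job is handed in: The needle stands within the green band (its middle at most 7 mm from the band's middle along the scale) and the slide is fully home (within 4 mm) (x of needle in the frame of band between -0.007 and 0.007 m and value of joint slide below 0.004 m); the robot touches nothing.
It fails at once if the slide snaps home (faster than 0.35 m/s inward) (velocity of joint slide below -0.35 m/s).
It fails at once if a bystander (mouse, blue sample jar, tape measure, label roll, grey plug) is moved by more than 30 mm (distance of any of mouse, jar, tape_measure, labels, serial_plug from where it was at the start of the episode above 0.03 m).
It also fails if it takes over 45 s, if anything falls off the work surface, if the arm or the gripper's body presses on something with over 40 N, if the wrist force passes 120 N, or if a joint passes its speed limit or range.

### The arm

A 6-joint arm with a two-finger parallel gripper is mounted at the origin on a cart in front of the work surface, level with it; the furniture and walls round the work are solid. World frame = base frame: x ahead of the robot, y to its left, z up, the work surface at z = 0. Lengths are in m, angles in rad, forces in N, time in s.
With the tool pointing down it reaches from about 0.375 to 0.9 m from the base axis. Payload 3.1 kg.
Tool frame: the origin (TCP) lies between the finger pads; the fingertips stand 11 mm ahead of it and the grasp point (between the pads) lies 8 mm behind it; z points along the fingers, y is the line along which they close (so a half turn about z gives the same grasp; the last joint's range is limited). The gripper opens to 87 mm and grips with 3 to 60 N. Pads are 19 mm wide; open, the fingers measure 117 mm over their backs; the gripper's body (75 mm by 190 mm) begins 51 mm behind the grasp point.
Start: joints at [-1.506, 0.527, 1.433, -0, 1.181, -0.178], TCP at [0.151, -0.606, 0.234] pointing down, gripper open.
Joint ranges: [-3.08, 3.08], [-0.75, 2.2], [0.22, 2.44], [-1.43, 4.57], [0, 2.65], [-2.85, 2.85]. Speed limits (rad/s): [2.79, 2.79, 3.14, 3.14, 3.14, 3.14].

### API

Orientations are given as a unit quaternion [x, y, z, w].
In Python, from rig import robot gives the robot as it stands.
- The arm moves only by the tool move_arm, never from a script. Its argument "moves" is text: rows parted by semicolons, each of 7 numbers parted by spaces: the shift along the tool's x, y, z in units of 100 mm (1.0 is 100 mm), then the turn, a rotation vector about the tool's x, y, z in units of 90 degrees (1.0 is 90 degrees), then the opening, from 0 (shut) to 1 (fully open). A call has 1 to 12 rows; each row is the pose to reach, as a shift and turn from the pose commanded when the call began, along the tool's axes at that moment; what a row does not reach only later rows make up. A row lasts 1/10 s, in which the tool goes at most 50 mm and 8.59 degrees, less where a joint would pass 70% of its speed; a pose out of reach is approached as far as the arm can. A call with a number of a shift or a turn outside -1 to 1 is refused whole. A call with a gripper value outside its range is refused whole. The fingers move at their own pace and stop on an object; "squeeze" is the grip in N (left out, the last holds). Time passes only in rows, so rows that repeat a pose let the fingers close. It gives the time, the measured TCP pose, the force, the opening and the grip force at its end, in the units of the state.
- robot.get_obs(): the state, without advancing time (a new reading comes with each control period).
- robot.camera(name): name is "side" or "top"; returns a dict with "image" (480x640x3 uint8, red, green, blue), "intrinsics" (3x3 intrinsics, pixels), "extrinsics" (4x4, takes a point from world to camera coordinates). Camera axes: x right, y up, looking along -z (the intrinsics and any distortion apply to the point x, -y, -z); pixel columns grow to the right and rows downward; lengths in m; the calibration is good to about 2 mm. A picture is of the moment at which its call begins. There is no depth.
- robot.hand_in(): hands the job in; it is judged then, once.
The state is a dict: "time": time; "q": joint angles; "joint_velocities": joint speeds; "joint_torque": joint torques, N m; "position": TCP position; "tool_rot": TCP orientation; "ft_force": force on the tool from outside, world axes, zero at the start; "moment": the same for the moment, N m; "grip_width": finger opening in m; "grip_force": force on a finger pad.
Only numpy, scipy, OpenCV 4.12 (cv2) and the standard library are available. Lean on these libraries where they do the work, as an engineer would, in place of code of your own. Each camera call takes 0.05 s, during which the arm holds its last target. There are 200 camera calls.

## Working session

There is one attempt and no reset: what is moved stays moved. The work goes in short steps, Python scripts to look and compute and a tool call to move; the robot and the scene stay as the last step left them, time stands still between calls to the robot, and variables do not carry over. Pictures are saved under pics/ and viewed, at most 10 in all, crops included, and the job is handed in when it is done.

Besides the shell and the picture viewer there is one more tool, called after ">>>" by a JSON object that holds its "name" and its "arguments". move_arm: Moves the arm, as the interface text tells. Shifts and turns lie within -1 to 1; 1 stands for 100 mm of shift or 90 degrees of turn. Its arguments: {"type":"object","properties":{"moves":{"type":"string"},"squeeze":{"type":"number"}},"required":["moves"]}

```bash
ls; mkdir -p pics
python3 - <<'E'
from rig import robot
import cv2
o=robot.get_obs();print({k:o[k] for k in('time','position','tool_rot','ft_force','grip_width')})
for n in('top','side'):
    c=robot.camera(n);cv2.imwrite(f'pics/{n}0.png',c['image'][:,:,::-1]);print(c['intrinsics'],c['extrinsics'],[k for k in c])
E
```

```text
pics
{'time': 0.0, 'position': array([ 0.15082987, -0.60577555,  0.23253912]), 'tool_rot': array([ 9.92579841e-01,  1.21589519e-01,  6.32933054e-05, -1.11585677e-03]), 'ft_force': array([-0.16640051,  0.3880032 ,  0.42811488]), 'grip_width': 0.08693373265694564}
[[526.36813463   0.         317.00563145]
 [  0.         526.36813463 242.32698951]
 [  0.           0.           1.        ]] [[-0.00697785 -0.9997194  -0.02263672 -0.00296938]
 [ 0.99743118 -0.00857217  0.07111657 -0.60502913]
 [-0.07129066 -0.02208233  0.99721112 -1.27799084]
 [ 0.          0.          0.          1.        ]] ['image', 'intrinsics', 'extrinsics']
[[513.4069736    0.         316.05410635]
 [  0.         513.4069736  244.7664628 ]
 [  0.           0.           1.        ]] [[-0.39750207 -0.91757292 -0.00721431  0.21461922]
 [ 0.38865262 -0.17548001  0.90451971 -0.31085096]
 [-0.83122876  0.35674459  0.42637078 -0.80715244]
 [ 0.          0.          0.          1.        ]] ['image', 'intrinsics', 'extrinsics']
```

View pics/top0.png

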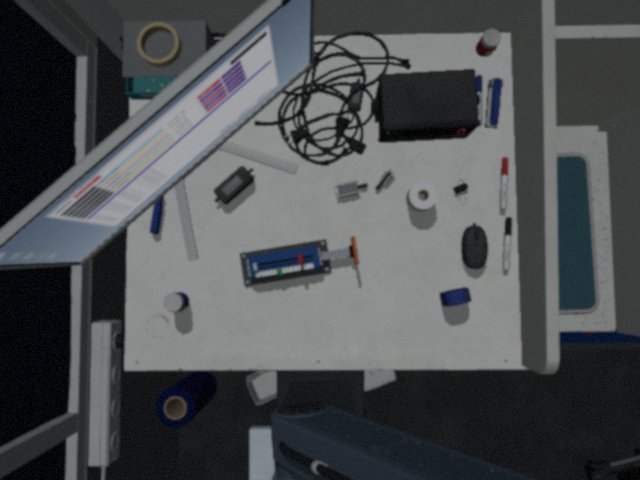

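View pics/side0.png

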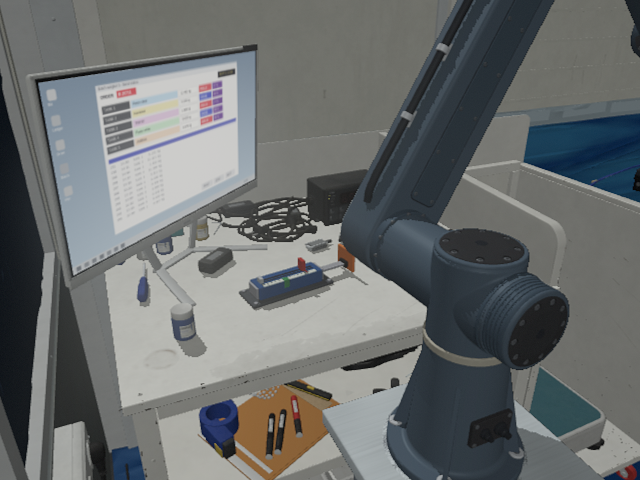

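The top view shows the gauge near (285,262), the red tab at about (300,259), the green band at about (280,272) and the orange plate at about (355,250). The monitor lies up and to the left. I'll enlarge this area in both views.

Run:
```python
import cv2
a=cv2.imread('pics/top0.png')[230:295,230:370];cv2.imwrite('pics/tc.png',cv2.resize(a,(784,364),interpolation=cv2.INTER_CUBIC))
b=cv2.imread('pics/side0.png')[235:315,230:370];cv2.imwrite('pics/sc.png',cv2.resize(b,(784,448),interpolation=cv2.INTER_CUBIC))
```

```text
(no output)
```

View pics/tc.png

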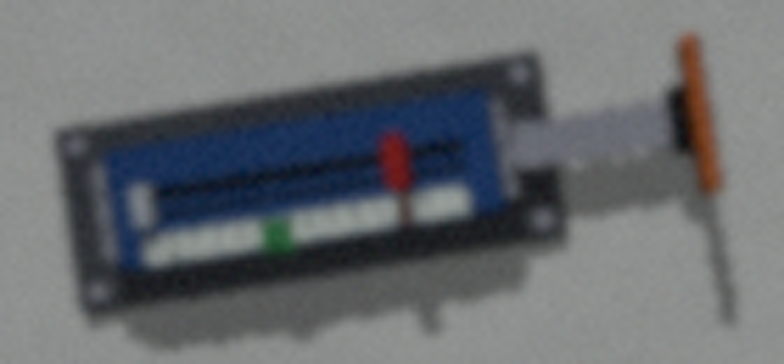

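View pics/sc.png

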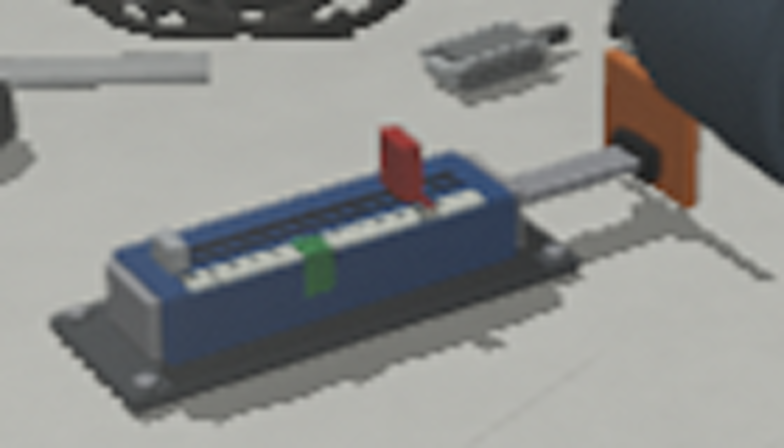

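The crops show the foot's corners, the band at top-crop (278,238) with the needle at (405,210), and the tab centre at (396,162). I'll fit the gauge pose from these.

```bash
cat > h.py <<'E'
import numpy as np
from scipy.optimize import least_squares
from scipy.spatial.transform import Rotation as R
from rig import robot
CAM={}
def cams():
    for n in('top','side'): CAM[n]=robot.camera(n)
    return CAM
def proj(n,p):
    c=CAM[n];E=np.array(c['extrinsics']);K=np.array(c['intrinsics'])
    q=np.atleast_2d(p)@E[:3,:3].T+E[:3,3]; q=q*[1,-1,-1]
    q=q@K.T; return q[:,:2]/q[:,2:]
def G(pose,p):
    x,y,t=pose;c,s=np.cos(t),np.sin(t);p=np.atleast_2d(p)
    return np.c_[x+c*p[:,0]-s*p[:,1],y+s*p[:,0]+c*p[:,1],p[:,2]]
E
python3 - <<'E'
from h import *
cams()
T=[((-.11,.042,.008),(58,132)),((.11,.042,.008),(538,55)),((.11,-.042,.008),(565,238)),((-.11,-.042,.008),(85,322))]
S=[((-.11,.042,.008),(52,318)),((.11,-.042,.008),(580,265)),((-.11,-.042,.008),(138,416))]
t0=np.array([230,230]);s0=np.array([230,235])
def res(v,full=False):
    pose=v[:3];b=v[3];r=v[4];out=[]
    for p,u in T+[((b,-.022,.042),(278,238)),((r,0,.069),(394,162)),((r,-.022,.045),(405,208)),((.174,0,.064),(698,112))]:
        out.append(proj('top',G(pose,p))[0]-(t0+(np.array(u)+.5)/5.6-.5))
    for p,u in S+[((b,-.020,.042),(312,247)),((r,0,.069),(399,133))]:
        out.append(proj('side',G(pose,p))[0]-(s0+(np.array(u)+.5)/5.6-.5))
    return np.ravel(out)
f=least_squares(res,[.55,0.1,-1.5,0,.05],loss='soft_l1')
print(f.x,'reading',f.x[4]+.06,'band',f.x[3]+.06);print(res(f.x).reshape(-1,2).round(2))
np.save('pose.npy',f.x)
for n,p in dict(tab=(f.x[4],0,.069),inner=(.17,0,.064),zero=(-.06,0,.069)).items():print(n,G(f.x[:3],p))
E
```

```text
[ 0.55560498  0.07198662 -1.406991   -0.01405365  0.04145259] reading 0.10145258613951806 band 0.04594635469242597
[[-0.77  0.55]
 [ 0.26 -0.77]
 [ 1.23 -0.22]
 [-0.22 -0.14]
 [ 0.7   0.15]
 [ 0.41  0.43]
 [ 0.51  1.57]
 [ 1.05 -0.06]
 [-1.86  0.35]
 [ 0.34 -0.84]
 [-1.36 -1.29]
 [-0.64  0.19]
 [-0.57  1.13]]
tab [[0.56236481 0.03108893 0.069     ]]
inner [[ 0.58332752 -0.09573773  0.064     ]]
zero [[0.54582056 0.13118346 0.069     ]]
```

Run:
```python
from h import *
cams()
for s,t in (((545,212),(550,340)),((562,250),(550,368)),((440,150),(548,0))):
    f=least_squares(lambda p:np.r_[proj('side',p)[0]-s,proj('top',p)[0]-t],[.3,-.5,.2]);print(f.x,f.cost)
```

```text
[ 0.37470109 -0.51584654  0.16629058] 21.635114352813808
[ 0.30946149 -0.53620307  0.09309353] 0.033478970689074176
[ 1.13134344 -0.60194007  0.11790105] 1063.3451981291546
```

>>> {"name": "move_arm", "arguments": {"moves": "0 0 -0.5 0 0 0 0;0 0 -1 0 0 0 0;0.3 -0.4 -1 0 0 0 0;0.6 -0.8 -1 0 0 0 0", "squeeze": 20}}

```text
time: 0.7
position: [0.1899, -0.5154, 0.3355]
tool_rot: [0.993, 0.121, 0.0, 0.003]
ft_force: [0.4, 0.2, -1.1]
grip_width: 0.063
grip_force: 0.0
```

>>> {"name": "move_arm", "arguments": {"moves": "0.3 -0.3 0 0 0 0 0;0.6 -0.55 0 0 0 0 0;0.95 -0.8 0 0 0 0 0"}}

```text
time: 1.0
position: [0.263, -0.4123, 0.3338]
tool_rot: [0.993, 0.121, 0.0, 0.0]
ft_force: [1.7, 0.3, -0.6]
grip_width: 0.0387
grip_force: 0.0
```

>>> {"name": "move_arm", "arguments": {"moves": "0.3 -0.3 0 0 0 0 0;0.6 -0.55 0 0 0 0 0;0.95 -0.8 0 0 0 0 0"}}

```text
time: 1.3
position: [0.336, -0.3118, 0.3337]
tool_rot: [0.993, 0.121, 0.0, 0.0]
ft_force: [0.2, -0.2, -0.5]
grip_width: 0.0148
grip_force: 0.0
```

>>> {"name": "move_arm", "arguments": {"moves": "0.3 -0.3 0 0 0 0 0;0.6 -0.55 0 0 0 0 0;1 -0.8 0 0 0 0 0"}}

```text
time: 1.6
position: [0.4134, -0.21, 0.3338]
tool_rot: [0.993, 0.121, -0.0, 0.0]
ft_force: [0.8, -0.3, 1.1]
grip_width: 0.0008
grip_force: 0.0
```

>>> {"name": "move_arm", "arguments": {"moves": "0.3 -0.3 0 0 0 0 0;0.6 -0.55 0 0 0 0 0;1 -0.8 0 0 0 0 0"}}

```text
time: 1.9
position: [0.491, -0.1081, 0.3337]
tool_rot: [0.993, 0.121, -0.0, 0.0]
ft_force: [0.7, -0.9, 0.1]
grip_width: 0.0005
grip_force: 0.0
```

>>> {"name": "move_arm", "arguments": {"moves": "0.3 -0.25 0.2 0 0 0.05 0;0.65 -0.5 0.5 0 0 0.05 0;0.99 -0.75 0.8 0 0 0.05 0;0.99 -0.75 1 0 0 0.05 0;0.99 -0.75 1 0 0 0.05 0"}}

```text
time: 2.4
position: [0.5671, -0.0112, 0.2301]
tool_rot: [0.996, 0.084, -0.004, -0.001]
ft_force: [0.1, 0.3, 0.2]
grip_width: 0.0004
grip_force: 0.0
```

```bash
cat >> h.py <<'E'
def state():
    o=robot.get_obs();p=np.load('pose.npy');d=np.array(o['position'])-[p[0],p[1],0];c,s=np.cos(p[2]),np.sin(p[2])
    M=R.from_quat(o['tool_rot']).as_matrix()
    print('t',o['time'],'gauge xyz mm',np.round([1e3*(c*d[0]+s*d[1]),1e3*(-s*d[0]+c*d[1]),1e3*d[2]],1),'tool y ang',np.arctan2(M[1,1],M[0,1])-p[2],'z',M[:,2].round(3),'F',np.round(o['ft_force'],1))
E
python3 -c "
from h import *
state()
import cv2
cams()
a=CAM['top']['image'][200:300,220:380,::-1];b=CAM['side']['image'][205:305,230:390,::-1]
cv2.imwrite('pics/m1.png',cv2.resize(cv2.vconcat([a,b]),(480,600),interpolation=cv2.INTER_CUBIC))"
```

```text
t 2.4 gauge xyz mm [ 84.   -2.3 230.1] tool y ang 0.004009292107462592 z [-0.008  0.002 -1.   ] F [0.1 0.3 0.2]
```

View pics/m1.png

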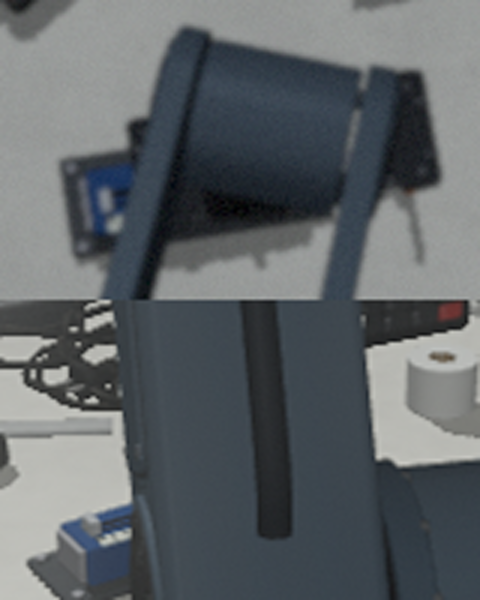

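>>> {"name": "move_arm", "arguments": {"moves": "0.02 0 0.4 0 0 0 0;0.02 0 0.8 0 0 0 0;0.02 0 1 0 0 0 0"}}

```text
time: 2.8
position: [0.5702, -0.0138, 0.133]
tool_rot: [0.997, 0.082, -0.0, -0.0]
ft_force: [-0.4, -0.2, 0.1]
grip_width: 0.0004
grip_force: 0.0
```

>>> {"name": "move_arm", "arguments": {"moves": "0 0 0.3 0 0 0 0;0 0 0.5 0 0 0 0;0 0 0.66 0 0 0 0;0 0 0.66 0 0 0 0"}}

```text
time: 3.2
position: [0.5706, -0.0139, 0.0674]
tool_rot: [0.997, 0.082, -0.001, -0.0]
ft_force: [-0.3, -0.3, 1.1]
grip_width: 0.0005
grip_force: 0.0
```

```bash
python3 -c "
from h import *
state()"
```

```text
t 3.2 gauge xyz mm [87.2  0.8 67.4] tool y ang -0.0003958152019947203 z [-0.001  0.    -1.   ] F [-0.3 -0.3  1.1]
```

>>> {"name": "move_arm", "arguments": {"moves": "0 -0.05 0.04 0 0 0 0;0 -0.15 0.04 0 0 0 0;0 -0.28 0.04 0 0 0 0;0 -0.42 0.04 0 0 0 0;0 -0.56 0.04 0 0 0 0;0 -0.7 0.04 0 0 0 0;0 -0.84 0.04 0 0 0 0;0 -0.95 0.04 0 0 0 0;0 -0.95 0.04 0 0 0 0"}}

```text
time: 4.1
position: [0.5542, 0.083, 0.0634]
tool_rot: [0.996, 0.084, -0.001, -0.0]
ft_force: [0.1, 0.1, 0.0]
grip_width: 0.0006
grip_force: 0.0
```

>>> {"name": "move_arm", "arguments": {"moves": "0 -0.1 0 0 0 0 0;0 -0.2 0 0 0 0 0;0 -0.24 0 0 0 0 0;0 -0.26 0 0 0 0 0;0 -0.26 0 0 0 0 0"}}

```text
time: 4.6
position: [0.5508, 0.107, 0.0634]
tool_rot: [0.997, 0.083, -0.0, -0.0]
ft_force: [0.2, -1.0, -0.3]
grip_width: 0.0006
grip_force: 0.0
```

```bash
python3 -c "
from h import *
state()"
```

```text
t 4.6 gauge xyz mm [-35.3   1.   63.4] tool y ang 0.0015426994843923403 z [-0.001  0.    -1.   ] F [ 0.2 -1.  -0.3]
```

>>> {"name": "move_arm", "arguments": {"moves": "0 -0.02 0 0 0 0 0;0 -0.04 0 0 0 0 0;0 -0.05 0 0 0 0 0;0 -0.05 0 0 0 0 0"}}

```text
time: 5.0
position: [0.5502, 0.1117, 0.0635]
tool_rot: [0.997, 0.082, -0.0, -0.0]
ft_force: [-0.2, -1.1, -1.6]
grip_width: 0.0005
grip_force: 0.2
```

>>> {"name": "move_arm", "arguments": {"moves": "0 -0.02 0 0 0 0 0;0 -0.03 0 0 0 0 0;0 -0.03 0 0 0 0 0"}}

```text
time: 5.3
position: [0.5497, 0.1148, 0.0636]
tool_rot: [0.997, 0.083, 0.0, -0.0]
ft_force: [0.4, -0.1, -0.1]
grip_width: 0.0005
grip_force: 0.2
```

>>> {"name": "move_arm", "arguments": {"moves": "0 -0.02 0 0 0 0 0;0 -0.03 0 0 0 0 0;0 -0.03 0 0 0 0 0"}}

```text
time: 5.6
position: [0.5496, 0.1157, 0.0635]
tool_rot: [0.997, 0.083, 0.0, 0.002]
ft_force: [0.9, -8.6, -0.4]
grip_width: 0.0003
grip_force: 4.0
```

>>> {"name": "move_arm", "arguments": {"moves": "0 -0.02 0 0 0 0 0;0 -0.03 0 0 0 0 0;0 -0.03 0 0 0 0 0"}}

```text
time: 5.9
position: [0.5497, 0.116, 0.0634]
tool_rot: [0.996, 0.084, 0.0, 0.004]
ft_force: [0.3, -17.1, -2.4]
grip_width: 0.0004
grip_force: 8.6
```

>>> {"name": "move_arm", "arguments": {"moves": "0 0.1 0 0 0 0 0;0 0.25 0 0 0 0 0;0 0.35 -0.2 0 0 0 0;0 0.6 -0.5 0 0 0 0;0 1 -0.5 0 0 0 0"}}

```text
time: 6.4
position: [0.5675, 0.0222, 0.1169]
tool_rot: [0.996, 0.084, 0.003, 0.0]
ft_force: [1.3, -0.0, -0.9]
grip_width: 0.0003
grip_force: 0.0
```

>>> {"name": "move_arm", "arguments": {"moves": "0 0.4 0 0 0 0 0;0 0.8 0 0 0 0 0;0 0.92 0 0 0 0 0;0 0.92 0 0 0 0 0"}}

```text
time: 6.8
position: [0.5808, -0.0708, 0.1136]
tool_rot: [0.997, 0.081, 0.0, -0.0]
ft_force: [-0.1, -0.2, -0.6]
grip_width: 0.0005
grip_force: 0.0
```

```bash
python3 -c "
from h import *
state()
import cv2
cams()
a=CAM['top']['image'][200:300,220:380,::-1];b=CAM['side']['image'][205:305,230:390,::-1]
cv2.imwrite('pics/m2.png',cv2.resize(cv2.vconcat([a,b]),(480,600),interpolation=cv2.INTER_CUBIC))"
```

```text
t 6.8 gauge xyz mm [145.    1.5 113.6] tool y ang -0.002049057023048917 z [ 0.001  0.    -1.   ] F [-0.1 -0.2 -0.6]
```

View pics/m2.png

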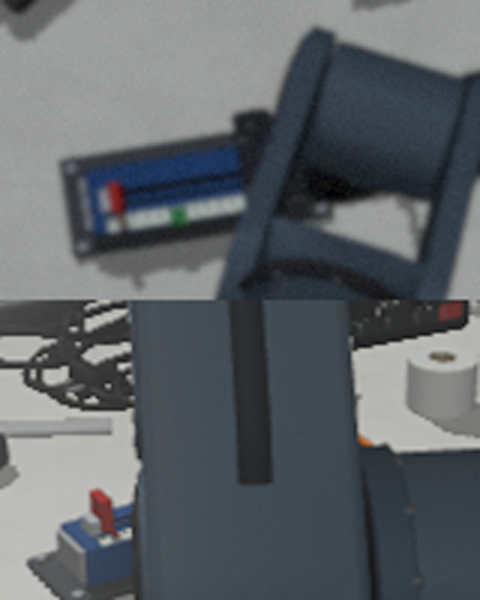

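The tab now stands at zero beside the grey driver block (needle at about (123,225), band at (178,216) in the 3x crop). The needle has roughly 44–46 mm to travel, and the top camera can see the needle during the pull. Next I'll lower the fingers behind the plate.

>>> {"name": "move_arm", "arguments": {"moves": "-0.01 0 0.3 0 0 0 0;-0.01 0 0.5 0 0 0 0;-0.01 0 0.66 0 0 0 0;-0.01 0 0.66 0 0 0 0"}}

```text
time: 7.3
position: [0.5769, -0.0663, 0.0454]
tool_rot: [0.996, 0.084, -0.003, -0.001]
ft_force: [-0.7, -0.3, 0.1]
grip_width: 0.0009
grip_force: 0.0
```

>>> {"name": "move_arm", "arguments": {"moves": "0 0.05 0 0 0 0 0;0 0.1 0 0 0 0 0;0 0.14 0 0 0 0 0;0 0.18 0 0 0 0 0;0 0.2 0 0 0 0 0;0 0.2 0 0 0 0 0"}}

```text
time: 7.9
position: [0.5831, -0.089, 0.0481]
tool_rot: [0.997, 0.082, 0.001, -0.0]
ft_force: [1.5, 1.5, 2.4]
grip_width: 0.0005
grip_force: 1.2
```

```bash
python3 -c "
from h import *
state()"
```

```text
t 7.9 gauge xyz mm [163.3   0.9  48.1] tool y ang 0.0006809107923182456 z [ 0.001  0.    -1.   ] F [1.5 1.5 2.4]
```

>>> {"name": "move_arm", "arguments": {"moves": "0 0.05 0 0 0 0 0;0 0.1 0 0 0 0 0;0 0.15 0 0 0 0 0;0 0.2 0 0 0 0 0;0 0.25 0 0 0 0 0;0 0.3 0 0 0 0 0;0 0.3 0 0 0 0 0;0 0.3 0 0 0 0 0"}}

```text
time: 8.7
position: [0.5876, -0.1184, 0.0479]
tool_rot: [0.997, 0.082, 0.0, -0.0]
ft_force: [0.7, 5.0, 5.6]
grip_width: 0.0004
grip_force: 3.0
```

```bash
cat >> h.py <<'E'
import cv2
def gap(name=None):
    im=cams()['top']['image'].astype(int)[215:300,225:375];r,g,b=im[...,0],im[...,1],im[...,2]
    p=np.load('pose.npy')[:3]
    def back(uv,z): return least_squares(lambda q:proj('top',G(p,[q[0],q[1],z]))[0]-uv,[0,0]).x*1e3
    for n,m,z in(('green',(g>1.4*r)&(g>1.4*b)&(g>50),.042),('tab',(r>1.8*g)&(r>1.8*b)&(r>80)&(abs(g-b)<40),.069)):
        k,l,st,c=cv2.connectedComponentsWithStats(m.astype(np.uint8))
        i=1+np.argmax(st[1:,4]);uv=c[i]+[225,215];print(n,uv.round(1),st[i,4],'gauge xy mm',back(uv,z).round(1))
    if name: cv2.imwrite(name,cv2.resize(CAM['top']['image'][235:285,235:335,::-1],(800,400),interpolation=cv2.INTER_CUBIC))
E
python3 -c "
from h import *
state();gap('pics/m3.png')"
```

```text
t 8.7 gauge xyz mm [193.    0.6  47.9] tool y ang 0.0008438266626313862 z [ 0.     0.001 -1.   ] F [0.7 5.  5.6]
green [279.3 272.3] 16 gauge xy mm [-15.6 -21.9]
tab [271.2 263.5] 33 gauge xy mm [-28.8   1.3]
```

View pics/m3.png

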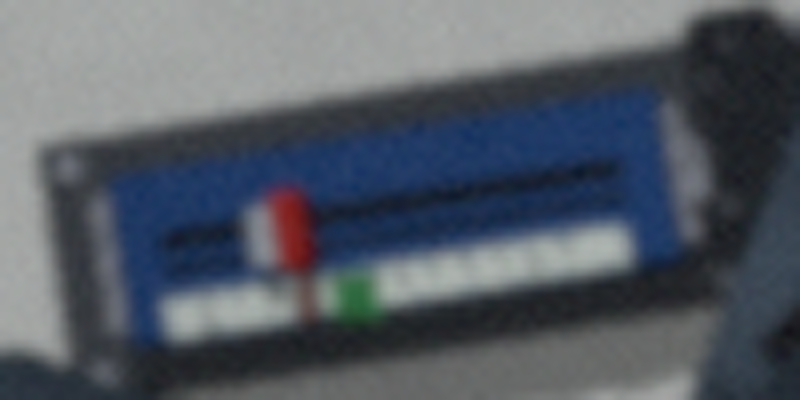

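The needle (308,297) is about 48 px, or 14 mm, short of the band's middle (356,297). I'll pull 14 mm further.

>>> {"name": "move_arm", "arguments": {"moves": "0 0.04 0 0 0 0 0;0 0.08 0 0 0 0 0;0 0.11 0 0 0 0 0;0 0.13 0 0 0 0 0;0 0.14 0 0 0 0 0;0 0.14 0 0 0 0 0"}}

```text
time: 9.4
position: [0.5896, -0.1313, 0.0479]
tool_rot: [0.997, 0.082, -0.0, -0.001]
ft_force: [0.3, 6.1, 7.5]
grip_width: 0.0002
grip_force: 4.0
```

```bash
python3 -c "
from h import *
state();gap('pics/m4.png')"
```

```text
t 9.4 gauge xyz mm [206.1   0.4  47.9] tool y ang 0.000741326975675527 z [-0.001  0.002 -1.   ] F [0.3 6.1 7.5]
green [280.3 272.8] 6 gauge xy mm [-13.3 -23.6]
tab [276.5 262.6] 33 gauge xy mm [-16.    1.1]
```

View pics/m4.png

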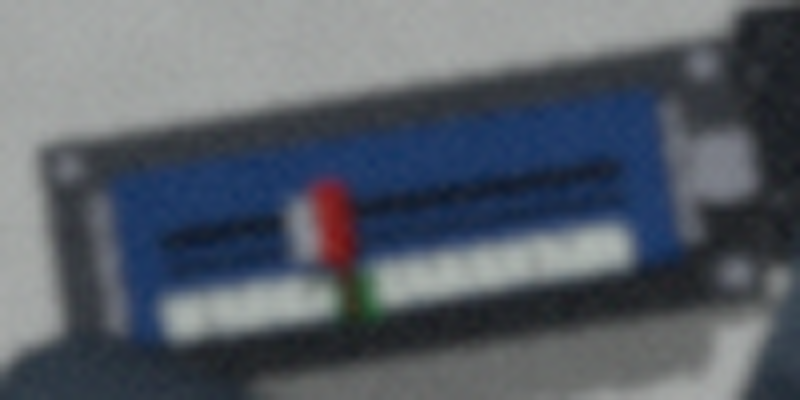

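The needle (352,290) is on the band, about 1 mm short of its middle (356). I'll pull 1 mm more, then ease home slowly.

>>> {"name": "move_arm", "arguments": {"moves": "0 0.01 0 0 0 0 0;0 0.01 0 0 0 0 0;0 0.01 0 0 0 0 0;0 -0.02 0 0 0 0 0;0 -0.06 0 0 0 0 0;0 -0.1 0 0 0 0 0;0 -0.14 0 0 0 0 0;0 -0.18 0 0 0 0 0;0 -0.22 0 0 0 0 0;0 -0.26 0 0 0 0 0;0 -0.3 0 0 0 0 0;0 -0.3 0 0 0 0 0"}}

```text
time: 10.7
position: [0.5849, -0.1022, 0.0475]
tool_rot: [0.997, 0.083, -0.0, -0.0]
ft_force: [0.5, 3.4, 4.4]
grip_width: 0.0006
grip_force: 2.2
```

>>> {"name": "move_arm", "arguments": {"moves": "0 -0.03 0 0 0 0 0;0 -0.06 0 0 0 0 0;0 -0.09 0 0 0 0 0;0 -0.12 0 0 0 0 0;0 -0.15 0 0 0 0 0;0 -0.18 0 0 0 0 0;0 -0.21 0 0 0 0 0;0 -0.24 0 0 0 0 0;0 -0.27 0 0 0 0 0;0 -0.3 0 0 0 0 0;0 -0.33 0 0 0 0 0;0 -0.33 0 0 0 0 0"}}

```text
time: 11.9
position: [0.5793, -0.0696, 0.0475]
tool_rot: [0.997, 0.083, -0.0, -0.0]
ft_force: [0.1, -0.3, -0.0]
grip_width: 0.0004
grip_force: 0.0
```

```bash
python3 -c "
from h import *
state()"
```

```text
t 11.9 gauge xyz mm [143.6   0.3  47.5] tool y ang 0.0018851075385608596 z [-0.  0. -1.] F [ 0.1 -0.3 -0. ]
```

>>> {"name": "move_arm", "arguments": {"moves": "0 0 -0.3 0 0 0 0;0 0 -0.7 0 0 0 0;0 0 -1 0 0 0 0;0 0.5 -1 0 0 0 0;0 1 -1 0 0 0 0"}}

```text
time: 12.4
position: [0.597, -0.1687, 0.1496]
tool_rot: [0.996, 0.084, 0.001, 0.001]
ft_force: [1.1, -0.1, -1.1]
grip_width: 0.0004
grip_force: 0.0
```

>>> {"name": "move_arm", "arguments": {"moves": "0 0.4 -0.3 0 0 0 0;0 0.8 -0.6 0 0 0 0;0 1 -1 0 0 0 0;0 1 -1 0 0 0 0;0 1 -1 0 0 0 0;0 1 -1 0 0 0 0"}}

```text
time: 13.0
position: [0.6113, -0.2661, 0.2461]
tool_rot: [0.997, 0.083, -0.001, -0.001]
ft_force: [-0.8, -0.5, -0.4]
grip_width: 0.0002
grip_force: 0.0
```

```bash
python3 -c "
from h import *
state();gap()
cv2.imwrite('pics/m5.png',cv2.resize(CAM['top']['image'][230:295,235:370,::-1],(800,385),interpolation=cv2.INTER_CUBIC))"
```

```text
t 13.0 gauge xyz mm [ 3.426e+02 -2.000e-01  2.461e+02] tool y ang 0.0018933371154370437 z [-0.003  0.002 -1.   ] F [-0.8 -0.5 -0.4]
green [280.2 272.5] 4 gauge xy mm [-13.4 -22.8]
tab [276.3 262.6] 37 gauge xy mm [-16.4   1.2]
```

View pics/m5.png

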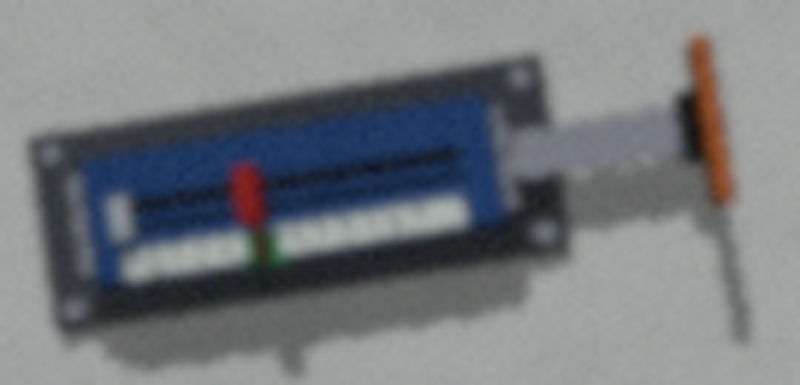

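The needle (262,245) stands on the band, with green showing on both sides. The driver block is back at home (120,215), the plate is home, and the arm is clear.

```bash
python3 -c "
from rig import robot
print(robot.hand_in())"
```

```text
the job is handed in; nothing more can be done
None
```

I handed the job in at about 13 s: the pointer was zeroed, the needle was then drawn onto the green band and left standing there, the slide was eased home without a snap, and the arm is clear; no verdict came back.

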